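# Set up the oil clarity tester for its blank check

## Task

Set up the oil clarity tester for its blank check. Slide the empty sample cell over its shelf, without lifting or tipping it, until a long side is flush against the fence and the whole cell lies alongside the fence, so that the light will pass straight through its clear end windows. In either order, pull the inspection torch out of its spring clips and lay it, without dropping it, in both V-rests with its lens towards the cell and its wide head just past the rest nearer the cell, leaving the actuator, turbo housing and hammer where they are.

Things in the scene. Friction and masses are not known exactly. Their poses are not given: they have to be found in the camera images.
- tester: Oil clarity tester, fixed to the bench, within 0.25 rad of square to the robot. Origin: underside, straight below the cell's proper place; y runs along the light path (the line x = 0, height 60 mm), x away from the robot. A 60 mm wide, 12 mm thick bed runs from y = -130 to 255 mm and carries, from -y to +y: sensor head, cell shelf with fence, two V-rests.
- cell_home (a point): Middle of the cell's underside when properly in place: tester frame (0, 0, 35 mm), axes as the tester's. It lies on the top of the flat dark steel cell shelf, which spans x = -100 to +28 mm and y = -60 to +60 mm in the tester frame.
- fence (a point): Middle of the face (looking to -x, towards the robot) of the upright aluminium fence on the shelf's far edge: tester frame (20, 0, 47 mm), axes as the tester's. The fence is as long as the shelf, 120 mm along y, 8 mm thick, and stands 26 mm above the shelf. A twisted cell pushed by a corner towards the fence shifts up to 20 mm along it, away from that corner, as it squares up.
- sensor_port (a point): Middle of the round port of the black sensor head, on the light path: tester frame (0, -67, 60 mm), looking to +y. The head spans y = -128 to -73 mm and x +-31 mm and is 85 mm high above the bench.
- lamp_rest (a point): Where the torch's origin comes when it lies in the V-rests: tester frame (0, 160, 60 mm), axes as the tester's. The grey V-rests stand 36 mm either side along y, each 8 mm thick, 44 mm wide, open upward; their 45 degree flanks end just below the lying torch's axis. Between them: a 64 mm gap for the fingers, 48 mm free below the axis.
- cell: Empty optical cell: aluminium box 90 mm long (y), 40 wide (x), 50 high, about 0.3 kg, loose on the shelf; its small end faces (+-y) are clear windows, its long sides metal; same turned end for end. Origin: middle of the underside. Starts 34 to 52 mm from home towards the robot, twisted up to 0.6 rad. Slides with ordinary friction; squares up when pushed against the fence.
- clip_rail: Wooden strip 150 x 50 x 10 mm fixed to the bench, long along its x axis; two C-shaped spring steel clips, 14 mm wide, at x = -36 and +36 mm hold the torch along the strip. They open straight upward and reach to a height of 61 mm. Origin: middle of the underside.
- torch: Dark steel torch, 156 mm, 0.12 kg, starts in the clips, axis 45 mm above the bench. x runs along it to the lens. Origin: on the axis, within 6 mm of midway between the clips; barrel 24 mm across from x = -70 to 56 mm, head 32 mm to x = 86. Fingers fit in the 58 mm between the clips, 35 mm free below the axis. Pulled straight up it resists with about 10 to 15 N, then snaps free within 10 mm.
- torch_lens (a point): Middle of the torch's lens, the front of its head, on the axis 86 mm from the torch's origin.
- actuator: Bystander: black cube-like actuator, 58 mm square, 118 mm high with its orange collar and steel pin; origin at the underside.
- turbo: Bystander: cast turbo compressor housing, about 170 mm across, 94 mm high; origin at the underside.
- hammer: Bystander: hammer with dark wooden handle, 300 mm long, lying on the bench; origin at the underside of the middle.
Not all that is in view belongs to the job. There is more than one size of the cell; the job needs the largest.

How it is judged:
By the outcome, as a careful person would: the job done as asked, in the order asked, and still so for the second after the job is handed in, with the robot touching nothing.
It also fails if it takes over 72 s, if anything falls off the work surface, if the arm or the gripper's body presses on something with over 40 N, if the wrist force passes 120 N, or if a joint passes its speed limit or range.

## Robot

A 6-joint arm with a two-finger parallel gripper is mounted at the origin on the work surface. World frame = base frame: x ahead of the robot, y to its left, z up, the work surface at z = 0. Lengths are in m, angles in rad, forces in N, time in s.
With the tool pointing down it reaches from about 0.35 to 0.975 m from the base axis. Payload 17.4 kg.
Tool frame: the origin (TCP) lies at the very end of the fingers, on their centre line; the grasp point (between the pads) lies 19 mm behind it; z points along the fingers, y is the direction in which the jaws open and shut (so a half turn about z gives the same grasp; the last joint's range is limited). The gripper opens to 85 mm and grips with 20 to 120 N. Pads are 22 mm wide; open, the fingers measure 114 mm over their backs; the gripper's body (76 mm by 85 mm) begins 54 mm behind the grasp point. The pads swing forward as they close: fully open they stand 13 mm farther back than shut.
Start: joints at [1.167, 0.116, 1.442, -0, 1.584, -0.038], TCP at [0.241, 0.63, 0.231] pointing down, gripper open.
Joint ranges: [-2.83, 2.83], [-0.83, 2.19], [0.07, 2.5], [-1.14, 4.28], [0.01, 3], [-2.97, 2.97]. Speed limits (rad/s): [1.89, 1.89, 2.22, 3.14, 3.14, 3.14].

## Interface

Orientations are given as a rotation vector (axis times angle).
In Python, from rig import readout, snapshot, manip, recognise gives the robot as it stands.
- The arm moves only by the tool arm_command, never from a script. Its argument "plan" is a list of rows, each a list of 7 numbers: the turn, a rotation vector about the tool's x, y, z in degrees, then the shift along the tool's x, y, z in m, then the opening in per cent of the stroke, from 0 (shut) to 100 (fully open). A call has 1 to 20 rows; each row shifts and turns the commanded pose from where the row before left it, along the tool's axes as they then stand; what a row does not reach is not made up. A row lasts 1/10 s, in which the tool goes at most 50 mm and 8.59 degrees, less where a joint would pass 70% of its speed; a pose out of reach is approached as far as the arm can. A call is refused whole if a number of a shift passes 0.05 or a number of a turn 8.59, either way. A call with a gripper value outside its range is refused whole. The fingers move at their own pace and stop on an object; "grip_force" is the grip in N (left out, the last holds). Time passes only in rows, so rows that do not move let the fingers close. It gives the time, the measured TCP pose, the force and the opening at its end, in the units of the state.
- readout.state(): the state, without advancing time (a new reading comes with each control period).
- snapshot(name): name is "scene" or "side" or "wrist"; returns a dict with "image" (420x560x3 uint8, red, green, blue), "camera_matrix" (3x3 intrinsics, pixels), "R" (3x3) and "t" (3): a world point X has camera coordinates R X + t. Camera axes: x right, y down, z forward; pixel columns grow to the right and rows downward; lengths in m; the calibration is good to about 2 mm. A picture is of the moment at which its call begins. There is no depth.
- manip.hand_in(): hands the job in, once; it reports no verdict.
Trained networks look in the newest picture that a camera, given by its name, has taken for a name from the list of things; names that differ only in an ending like _2 or _b are one class to them, and where a whole thing is asked for, a point or a joint stands for the part that bears it (a point fixed in the world has none). Each returns a list of dicts, best first, with "score" (0 to 1); they miss things now and then, are a little off and sometimes report something else, mostly with a low value. They report only what shows in the picture. A call takes as long as a camera call. They do not tell look-alikes from the thing itself.
- recognise(camera, label): "extent" ([left, top, right, bottom] as shares, 0 to 1, of the picture: columns of its width, rows of its height, round what is visible of it).
The state is a dict: "clock": time; "joint_pos": joint angles; "qvel": joint speeds; "effort": joint torques, N m; "tcp_pos": TCP position; "ee_rot": TCP orientation; "ft_force": force on the tool from outside, world axes, zero at the start; "wrist_torque": the same for the moment, N m; "opening": finger opening in m.
Only numpy, scipy, OpenCV 4.12 (cv2) and the standard library are available. Lean on these libraries where they do the work, as an engineer would, in place of code of your own. Each camera call takes 0.05 s, during which the arm holds its last target. There are 200 camera calls.

## Working session

There is one attempt and no reset: what is moved stays moved. The work goes in short steps, Python scripts to look and compute and a tool call to move; the robot and the scene stay as the last step left them, time stands still between calls to the robot, and variables do not carry over. Pictures are saved under pics/ and viewed, about 8 in all and at most 12, crops included, and the job is handed in when it is done.

Besides the shell and the picture viewer there is one more tool, called as a command line: name --pt "numbers of a row" for each row, then --argument value for the rest. arm_command: Moves the arm, as the interface text tells. Its arguments: {"type":"object","properties":{"plan":{"type":"array"},"grip_force":{"type":"number"}},"required":["plan"]}

```bash
mkdir -p pics; ls; cat > h.py <<'E'
import numpy as np, cv2, json
from rig import readout, snapshot, manip, recognise
from scipy.spatial.transform import Rotation as Ro
def snap(n,f=None):
    s=snapshot(n)
    if f: cv2.imwrite(f'pics/{f}.png',s['image'][:,:,::-1])
    return s
def proj(s,X):
    c=np.asarray(X,float)@np.array(s['R']).T+np.array(s['t']); p=c@np.array(s['camera_matrix']).T
    return p[...,:2]/p[...,2:]
def unproj(s,uv,z):
    R=np.array(s['R']);t=np.array(s['t']);C=-R.T@t
    uv=np.atleast_2d(uv); d=np.c_[uv,np.ones(len(uv))]@np.linalg.inv(s['camera_matrix']).T@R
    return C+d*((z-C[2])/d[:,2])[:,None]
E
python3 - <<'E'
from h import *
st=readout.state(); print(st)
a=snap('scene','a');b=snap('side','b')
cv2.imwrite('pics/ab.png',cv2.resize(np.hstack([a['image'],b['image']])[:,:,::-1],(800,300)))
for n,s in(('scene',a),('side',b)):
    print(n,-np.array(s['R']).T@s['t'])
    for l in('tester','cell','clip_rail','torch','fence','torch_lens','actuator','turbo','hammer'):
        print(l,[(round(d['score'],2),(np.array(d['extent'])*[560,420,560,420]).round().tolist()) for d in recognise(n,l)][:4])
E
```

```text
pics
{'clock': 0.0, 'joint_pos': array([ 1.16721088e+00,  1.16480598e-01,  1.44226782e+00, -2.46553432e-05,
        1.58398838e+00, -3.77734912e-02]), 'qvel': array([-0.00091326,  0.00149818, -0.00084578, -0.00046744,  0.00106859,
       -0.00149964]), 'effort': array([-2.89622760e-03, -7.31986284e+01, -6.32498860e+01, -2.78275611e-04,
        6.28207184e-03, -8.90351635e-05]), 'tcp_pos': array([0.2413767 , 0.63016444, 0.23056421]), 'ee_rot': array([-5.71376723e-01, -3.08896545e+00,  1.76199138e-03]), 'ft_force': array([ 0.08532607, -0.95884676, -0.09904087]), 'wrist_torque': array([-0.0551584 , -0.02246828,  0.00300281]), 'opening': 0.08534665810759567}
scene [1.04711601 0.47398371 1.14818328]
tester []
cell [(0.97, [248.0, 201.0, 291.0, 242.0]), (0.91, [291.0, 165.0, 318.0, 193.0]), (0.78, [246.0, 162.0, 277.0, 189.0]), (0.54, [170.0, 154.0, 228.0, 181.0])]
clip_rail [(0.58, [171.0, 152.0, 227.0, 183.0])]
torch [(0.63, [163.0, 152.0, 225.0, 168.0])]
fence [(0.68, [209.0, 197.0, 360.0, 315.0])]
torch_lens [(0.7, [159.0, 151.0, 225.0, 170.0])]
actuator [(0.87, [123.0, 190.0, 166.0, 223.0])]
turbo [(0.74, [176.0, 251.0, 241.0, 322.0]), (0.49, [379.0, 242.0, 513.0, 279.0])]
hammer [(0.76, [383.0, 241.0, 511.0, 279.0])]
side [ 0.50307125 -0.88739182  0.59610529]
tester [(0.64, [258.0, 185.0, 331.0, 263.0])]
cell [(0.87, [228.0, 249.0, 241.0, 277.0]), (0.68, [208.0, 227.0, 219.0, 256.0]), (0.62, [271.0, 204.0, 295.0, 238.0])]
clip_rail [(0.89, [253.0, 274.0, 317.0, 330.0])]
torch [(0.59, [262.0, 268.0, 322.0, 319.0])]
fence [(0.93, [259.0, 188.0, 326.0, 264.0])]
torch_lens [(0.94, [258.0, 272.0, 324.0, 320.0]), (0.32, [259.0, 187.0, 326.0, 264.0])]
actuator [(0.77, [347.0, 258.0, 392.0, 316.0])]
turbo [(0.68, [329.0, 202.0, 387.0, 246.0])]
hammer [(0.69, [171.0, 166.0, 246.0, 196.0])]
```

View pics/a.png

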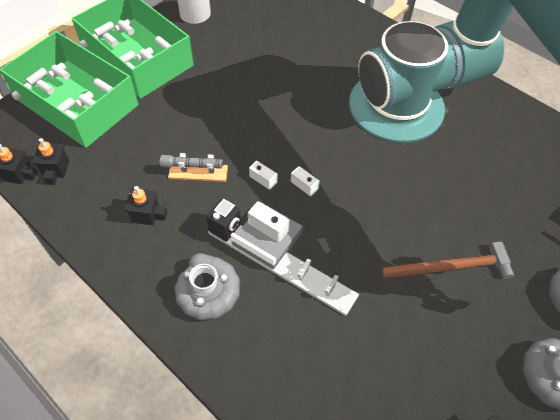

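View pics/b.png

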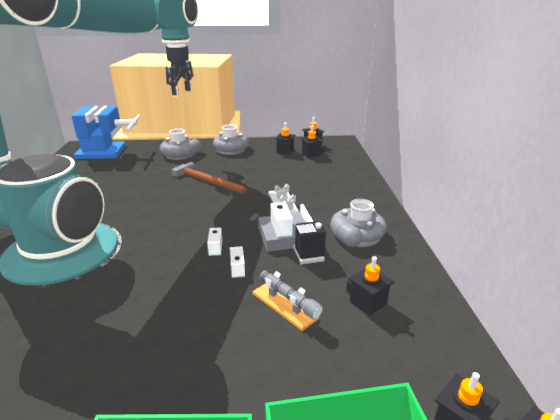

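The largest cell is the one on the tester shelf at scene (268,221). The boxes at (263,175) and (305,180) are smaller and lie loose on the bench, so they are the look-alikes. The torch lies in its clips at (195,161). I'll check with an enlarged crop and work out coarse positions.

```bash
python3 - <<'E'
from h import *
a=snap('scene')
im=a['image'][140:320,150:370,::-1]; cv2.imwrite('pics/c.png',cv2.resize(im,(792,594) if 0 else (770,630))[:600])
for n,uv,z in[('bed near end',(352,305),.0),('sensor top',(224,210),.085),('cell top',(268,213),.085),('rest1',(304,268),.05),('rest2',(332,285),.05),('torch tail',(223,163),.045),('lens',(163,160),.045),('act',(140,210),0),('turbo',(207,290),.04)]:
    print(n,unproj(a,uv,z)[0].round(3))
w=snap('wrist'); st=readout.state()
Rt=Ro.from_rotvec(st['ee_rot']).as_matrix(); C=-np.array(w['R']).T@w['t']
print('cam in tool',Rt.T@(C-st['tcp_pos']),'axes',(Rt.T@np.array(w['R']).T).round(3),w['camera_matrix'])
print('tool R',Rt.round(3))
E
```

```text
bed near end [0.567 0.29  0.   ]
sensor top [ 0.621 -0.061  0.085]
cell top [0.557 0.019 0.085]
rest1 [0.592 0.164 0.05 ]
rest2 [0.581 0.236 0.05 ]
torch tail [ 0.507 -0.185  0.045]
lens [ 0.606 -0.304  0.045]
act [ 0.732 -0.257  0.   ]
turbo [0.777 0.04  0.04 ]
cam in tool [ 0.08319394 -0.00053006 -0.14245955] axes [[-0.001 -0.947 -0.322]
 [ 1.    -0.001 -0.   ]
 [ 0.    -0.322  0.947]] [[354.63521331   0.         283.91545066]
 [  0.         354.63521331 205.07249472]
 [  0.           0.           1.        ]]
tool R [[-0.934  0.358  0.   ]
 [ 0.358  0.934 -0.   ]
 [-0.    -0.    -1.   ]]
```

View pics/c.png

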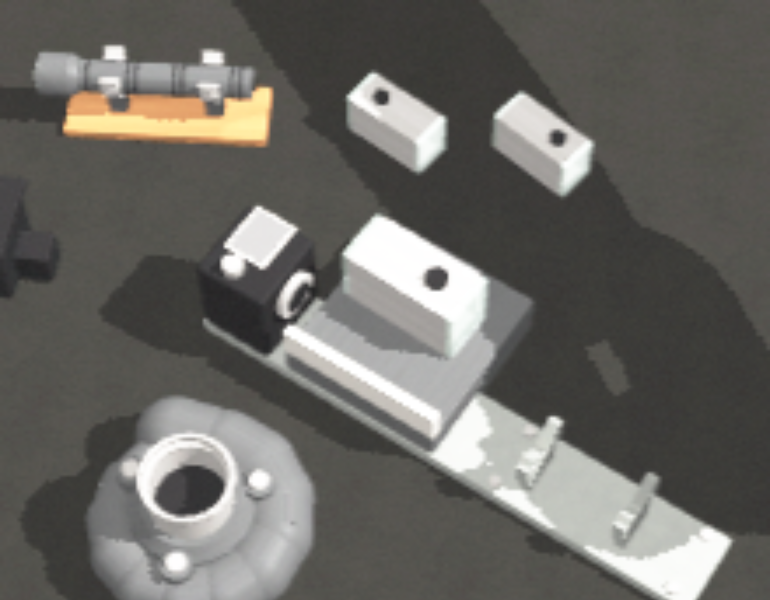

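The crop confirms it. The big cell stands on the shelf, twisted, and the two boxes on the bench are smaller. The torch's wide head is at the left end. Next I'll move to a wrist view over the tester.

arm_command --pt "0 0 7.6 0 0 0 100" --pt "0 0 7.6 0 0 0 100" --pt "0 0 7.6 0 0 0 100" --pt "0 0 7.6 0 0 0 100" --pt "0 0 7.6 0 0 0 100" --pt "0 0 7.6 0 0 0 100" --pt "0 0 7.6 0 0 0 100" --pt "0 0 7.6 0 0 0 100"

```text
clock: 1.9
tcp_pos: [0.2414, 0.6303, 0.2313]
ee_rot: [-2.063, -2.37, 0.0]
ft_force: [0.6, 0.5, -0.5]
opening: 0.0851
```

arm_command --pt "0 0 0 -0.033 0.015 -0.0055 100" --pt "0 0 0 -0.033 0.015 -0.0055 100" --pt "0 0 0 -0.033 0.015 -0.0055 100" --pt "0 0 0 -0.033 0.015 -0.0055 100" --pt "0 0 0 -0.033 0.015 -0.0055 100" --pt "0 0 0 -0.033 0.015 -0.0055 100" --pt "0 0 0 -0.033 0.015 -0.0055 100" --pt "0 0 0 -0.033 0.015 -0.0055 100" --pt "0 0 0 -0.033 0.015 -0.0055 100" --pt "0 0 0 -0.033 0.015 -0.0055 100" --pt "0 0 0 -0.033 0.015 -0.0055 100" --pt "0 0 0 -0.033 0.015 -0.0055 100" --pt "0 0 0 -0.033 0.015 -0.0055 100" --pt "0 0 0 -0.033 0.015 -0.0055 100" --pt "0 0 0 -0.033 0.015 -0.0055 100" --pt "0 0 0 -0.033 0.015 -0.0055 100" --pt "0 0 0 -0.033 0.015 -0.0055 100" --pt "0 0 0 -0.033 0.015 -0.0055 100"

```text
clock: 3.7
tcp_pos: [0.5944, 0.0797, 0.3307]
ee_rot: [2.056, 2.375, 0.0]
ft_force: [-0.2, -0.5, -0.3]
opening: 0.0849
```

```bash
python3 - <<'E'
from h import *
w=snap('wrist','w1'); st=readout.state(); print(st['tcp_pos'],st['ee_rot'],st['clock'])
cv2.imwrite('pics/w1b.png',cv2.resize(w['image'][:,:,::-1],(800,600),interpolation=cv2.INTER_CUBIC))
np.savez('w1.npz',image=w['image'],camera_matrix=w['camera_matrix'],R=w['R'],t=w['t'])
E
```

```text
[0.59647218 0.07614212 0.33088975] [ 2.05768079e+00  2.37171765e+00 -7.95129981e-04] 3.75
```

View pics/w1b.png

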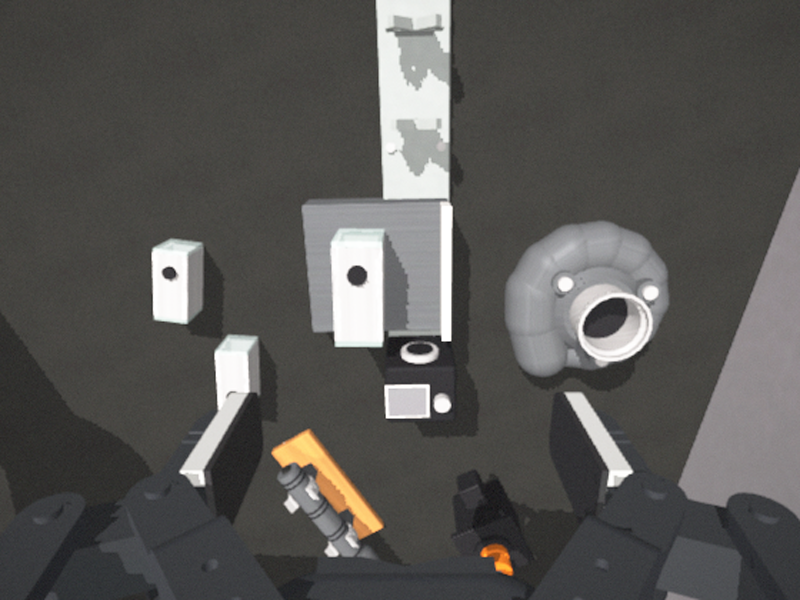

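```bash
cat > fit.py <<'E'
from h import *
from scipy.optimize import least_squares
w=dict(np.load('w1.npz'))
def fit(s,P,uv,x0):
    P=np.array(P)/1000; uv=np.array(uv)
    def f(p):
        c,n=np.cos(p[2]),np.sin(p[2]); W=P@np.array([[c,n,0],[-n,c,0],[0,0,1]])+[p[0],p[1],0]
        return (proj(s,W)-uv).ravel()
    r=least_squares(f,x0,loss='soft_l1'); return r.x,f(r.x).reshape(-1,2)
E
python3 - <<'E'
from fit import *
P=[(-100,60,35),(-100,-60,35),(20,60,61),(28,60,61),(28,-60,61),(20,-60,61),(-31,-128,85),(31,-128,85)]
uv=np.array([(303,206),(314,332),(441,204),(452,204),(452,341),(442,341),(385,420),(454,420)])*.7
x,r=fit(w,P,uv,[.607,.042,.137]); print('tester',x.round(4),r.round(1).tolist())
Pc=[(-20,45,85),(20,45,85),(20,-45,85),(-20,-45,85)]
uc=np.array([(331,239),(384,238),(384,346),(335,346)])*.7
c,rc=fit(w,Pc,uc,[.557,.019,.137]); print('cell',c.round(4),rc.round(1).tolist())
T=Ro.from_euler('z',x[2]).as_matrix().T; print('cell in tester',T@[c[0]-x[0],c[1]-x[1],0],c[2]-x[2])
print('torch',unproj(w,np.array([(290,470),(340,535)])*.7,.05))
E
```

```text
tester [0.611  0.0392 0.1654] [[-1.6, -2.0], [-1.3, -0.3], [0.8, 0.5], [-0.0, 0.3], [-0.7, -0.7], [0.0, -0.5], [0.9, 2.0], [1.6, 1.0]]
cell [0.5635 0.0243 0.1337] [[0.5, 0.3], [-0.7, 1.3], [-0.3, -0.7], [0.6, -0.9]]
cell in tester [-0.04927312 -0.00686609  0.        ] -0.03170247794373038
torch [[ 0.51489963 -0.18299883  0.05      ]
 [ 0.57276253 -0.25766004  0.05      ]]
```

The cell is about 49 mm from home and nearly square (-0.03 rad), about -7 mm along y. That lets me push it with two fingers abreast. I'm going behind it on the robot side.

arm_command --pt "0 0 -8.31 0 0 0 25" --pt "0 0 -8.31 0 0 0 25" --pt "0 0 -8.31 0 0 0 25" --pt "0 0 -8.31 0 0 0 25" --pt "0 0 -8.31 0 0 0 25" --pt "0 0 -8.31 0 0 0 25" --pt "0 0 -8.31 0 0 0 25" --pt "0 0 -8.31 0 0 0 25" --pt "0 0 -8.31 0 0 0 25" --pt "0 0 -8.31 0 0 0 25" --pt "0 0 -8.31 0 0 0 25" --pt "0 0 0 0.0254 -0.01145 0 25" --pt "0 0 0 0.0254 -0.01145 0 25" --pt "0 0 0 0.0254 -0.01145 0 25" --pt "0 0 0 0.0254 -0.01145 0 25" --pt "0 0 0 0 0 0.04 25" --pt "0 0 0 0 0 0.04 25" --pt "0 0 0 0 0 0.04 25" --pt "0 0 0 0 0 0.04 25" --pt "0 0 0 0 0 0.03 25"

```text
clock: 5.75
tcp_pos: [0.5006, 0.019, 0.1379]
ee_rot: [0.264, -3.129, -0.0]
ft_force: [0.3, -1.0, 0.7]
opening: 0.0219
```

```bash
python3 - <<'E'
from h import *
w=snap('wrist','w2'); st=readout.state(); print(st['tcp_pos'],st['ee_rot'],np.degrees(2*np.arctan2(st['ee_rot'][1],st['ee_rot'][0])),st['opening'],st['joint_pos'])
np.savez('w2.npz',image=w['image'],camera_matrix=w['camera_matrix'],R=w['R'],t=w['t'])
E
```

```text
[0.49906252 0.01903739 0.13340744] [ 2.63687910e-01 -3.12401611e+00 -9.54033821e-04] -170.35057631632236 0.02118541200516839 [-1.29405209e-02 -2.27134715e-01  1.93002647e+00 -2.17607795e-05
  1.44519707e+00 -1.75214827e+00]
```

View pics/w2.png

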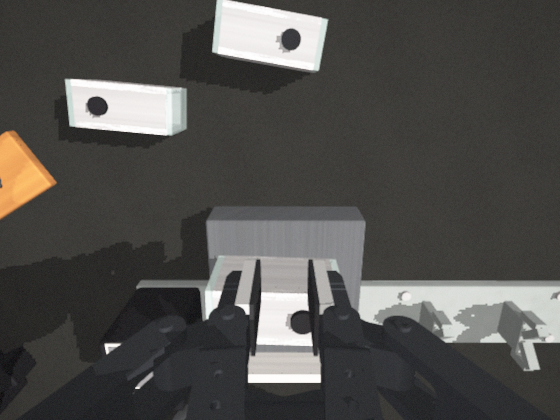

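```bash
python3 - <<'E'
from h import *
w=dict(np.load('w2.npz'))
p=unproj(w,[(208,219),(363,219),(219,257),(336,257)],.035)
x=np.array([.611,.0392,0]);T=Ro.from_euler('z',.1654).as_matrix().T
print(p.round(4)); print(((p-x)@T.T).round(4))
print('tcp',T@(readout.state()['tcp_pos']-x))
im=w['image'][200:400,190:390,::-1]; cv2.imwrite('pics/d.png',cv2.resize(im,(600,600),interpolation=cv2.INTER_CUBIC))
E
```

```text
[[ 0.5207 -0.0351  0.035 ]
 [ 0.5016  0.0781  0.035 ]
 [ 0.5505 -0.0236  0.035 ]
 [ 0.5355  0.0651  0.035 ]]
[[-0.1013 -0.0584  0.035 ]
 [-0.1015  0.0564  0.035 ]
 [-0.07   -0.052   0.035 ]
 [-0.0702  0.038   0.035 ]]
tcp [-0.11372953 -0.00145728  0.13340744]
```

View pics/d.png

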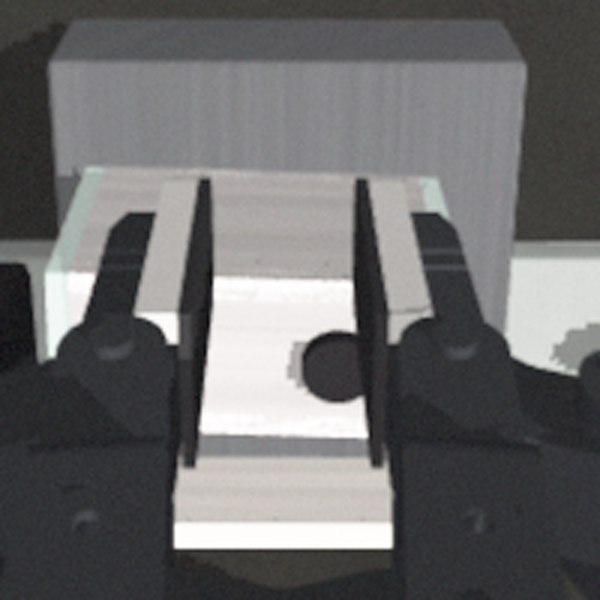

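Shelf edges and cell agree with the fit. Now I'll lower and push slowly.

arm_command --pt "0 0 0 0 -0.005 0.044 25" --pt "0 0 0 0 0 0.03 25" --pt "0 0 0 0 0 0.014 25" --pt "0 0 0 -0.01 0 0 25" --pt "0 0 0 -0.008 0 0 25" --pt "0 0 0 -0.006 0 0 25" --pt "0 0 0 -0.004 0 0 25" --pt "0 0 0 -0.004 0 0 25" --pt "0 0 0 -0.004 0 0 25" --pt "0 0 0 -0.004 0 0 25" --pt "0 0 0 -0.004 0 0 25" --pt "0 0 0 -0.004 0 0 25" --pt "0 0 0 -0.004 0 0 25" --pt "0 0 0 -0.004 0 0 25" --pt "0 0 0 -0.004 0 0 25" --pt "0 0 0 0 0 0 25"

```text
clock: 7.4
tcp_pos: [0.5619, 0.0242, 0.0522]
ee_rot: [-0.264, 3.13, 0.0]
ft_force: [-0.4, -0.1, 0.1]
opening: 0.0214
```

```bash
cat >> h.py <<'E'
def tst():
    st=readout.state(); x=np.array([.611,.0392,0]);T=Ro.from_euler('z',.1654).as_matrix().T
    print('tcp tester',(T@(st['tcp_pos']-x)).round(4),'F tester',(T@st['ft_force']).round(1),'world',st['tcp_pos'].round(4),'yaw',np.degrees(2*np.arctan2(st['ee_rot'][1],st['ee_rot'][0])).round(2),'op',st['opening'],st['clock'])
E
python3 -c "
from h import *
w=snap('wrist','w3'); tst()"
```

```text
tcp tester [-0.0512 -0.0067  0.0522] F tester [-0.3 -0.2  0.8] world [0.5616 0.0242 0.0522] yaw 189.66 op 0.021310007443635825 7.45
```

arm_command --pt "0 0 0 -0.004 0 0 25" --pt "0 0 0 -0.004 0 0 25" --pt "0 0 0 -0.004 0 0 25" --pt "0 0 0 -0.003 0 0 25" --pt "0 0 0 -0.002 0 0 25" --pt "0 0 0 0 0 0 25"

```text
clock: 8.05
tcp_pos: [0.5784, 0.027, 0.0523]
ee_rot: [-0.264, 3.13, -0.0]
ft_force: [-0.7, -0.4, 0.1]
opening: 0.021
```

```bash
python3 -c "
from h import *
tst()"
```

```text
tcp tester [-0.0342 -0.0066  0.0523] F tester [-0.8 -0.2  0.1] world [0.5784 0.027  0.0523] yaw 189.66 op 0.02103593014499417 8.05
```

Now 1 mm rows until the force rises.

arm_command --pt "0 0 0 -0.001 0 0 25" --pt "0 0 0 -0.001 0 0 25" --pt "0 0 0 -0.001 0 0 25" --pt "0 0 0 0 0 0 25"

```text
clock: 8.45
tcp_pos: [0.5811, 0.0275, 0.0523]
ee_rot: [-0.264, 3.13, -0.0]
ft_force: [-1.0, -0.2, -0.8]
opening: 0.0214
```

```bash
python3 -c "
from h import *
tst()"
```

```text
tcp tester [-0.0314 -0.0066  0.0523] F tester [-1.  -0.  -0.8] world [0.5811 0.0275 0.0523] yaw 189.65 op 0.021418218171780124 8.45
```

arm_command --pt "0 0 0 -0.001 0 0 25" --pt "0 0 0 -0.001 0 0 25" --pt "0 0 0 0 0 0 25"

```text
clock: 8.75
tcp_pos: [0.5816, 0.0276, 0.0523]
ee_rot: [0.264, -3.127, 0.0]
ft_force: [-19.9, -1.8, 11.3]
opening: 0.0216
```

```bash
python3 -c "
from h import *
tst()"
```

```text
tcp tester [-0.0309 -0.0066  0.0523] F tester [-19.9   1.5  11.3] world [0.5816 0.0276 0.0523] yaw -170.35 op 0.02162787429897986 8.75
```

Contact at about 20 N, with the cell against the fence. I'll back off, rise and turn for the torch, taking a picture on the way.

arm_command --pt "0 0 0 0.004 0 0 25" --pt "0 0 0 0.008 0 0 25" --pt "0 0 0 0.012 0 0 25" --pt "0 0 0 0.012 0 0 25" --pt "0 0 0 0 0 -0.04 25" --pt "0 0 0 0 0 -0.05 25" --pt "0 0 0 0 0 -0.05 25" --pt "0 0 0 0 0 -0.05 60" --pt "0 0 0 0 0 -0.05 100" --pt "0 0 7.7 0 0 0 100" --pt "0 0 7.7 0 0 0 100" --pt "0 0 7.7 0 0 0 100" --pt "0 0 7.7 0 0 0 100" --pt "0 0 7.7 0 0 0 100" --pt "0 0 7.7 0 0 0 100" --pt "0 0 7.7 0 0 0 100" --pt "0 0 7.7 0 0 0 100"

```text
clock: 10.45
tcp_pos: [0.5467, 0.0217, 0.2923]
ee_rot: [1.384, 2.82, 0.0]
ft_force: [1.2, -0.2, 1.0]
opening: 0.0851
```

```bash
python3 - <<'E'
from h import *
w=snap('wrist','w4');tst()
np.savez('w4.npz',image=w['image'],camera_matrix=w['camera_matrix'],R=w['R'],t=w['t'])
E
```

```text
tcp tester [-0.0663 -0.0067  0.2923] F tester [-0.3  0.   0.2] world [0.5467 0.0216 0.2923] yaw 127.23 op 0.08570679023664397 10.5
```

arm_command --pt "0 0 0 -0.0212 -0.0151 0 100" --pt "0 0 0 -0.0212 -0.0151 0 100" --pt "0 0 0 -0.0212 -0.0151 0 100" --pt "0 0 0 -0.0212 -0.0151 0 100" --pt "0 0 0 -0.0212 -0.0151 0 100" --pt "0 0 0 -0.0212 -0.0151 0 100" --pt "0 0 0 -0.0212 -0.0151 0 100" --pt "0 0 0 -0.0212 -0.0151 0 100" --pt "0 0 0 -0.0212 -0.0151 0 100" --pt "0 0 0 -0.0212 -0.0151 0 100" --pt "0 0 0 0 0 0 100"

```text
clock: 11.6
tcp_pos: [0.5585, -0.2405, 0.2918]
ee_rot: [-1.375, -2.824, 0.001]
ft_force: [0.4, 0.9, 0.1]
opening: 0.0849
```

```bash
python3 - <<'E'
from h import *
w=snap('wrist','w5');tst()
np.savez('w5.npz',image=w['image'],camera_matrix=w['camera_matrix'],R=w['R'],t=w['t'])
a=cv2.imread('pics/w4.png');b=cv2.imread('pics/w5.png')
c=np.hstack([cv2.resize(a[:,:],(400,300)),cv2.resize(b,(400,300))])
cv2.imwrite('pics/e.png',b)
E
```

```text
tcp tester [-0.0975 -0.266   0.292 ] F tester [-0.3 -0.4 -0.5] world [ 0.5586 -0.2392  0.292 ] yaw -231.92 op 0.08544895890529722 11.65
```

View pics/e.png

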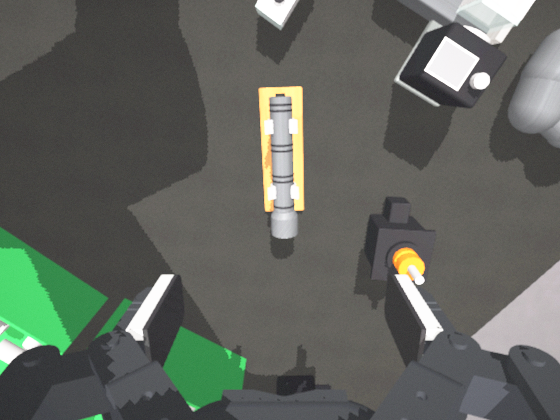

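View pics/w4.png

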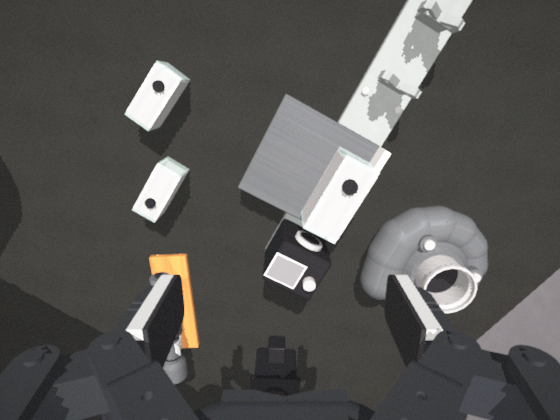

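View w5 shows the torch from tail (280,97) to head front (285,238), with clips at rows 127 and 192. View w4 shows the cell flush along the fence. Next I'll locate the torch.

```bash
python3 - <<'E'
from h import *
w=dict(np.load('w5.npz'))
a=unproj(w,[(280.5,97),(285,238)],.045); c=unproj(w,[(281,127),(283.5,192)],.055)
print(a.round(4),c.round(4))
d=a[1]-a[0]; L=np.linalg.norm(d); d/=L; print('len',L,'ang',np.degrees(np.arctan2(d[1],d[0])))
print('origin from tail',(a[0]+.07*d).round(4),'from lens',(a[1]-.086*d).round(4),'clipmid',c.mean(0).round(4), 'clipdist',np.linalg.norm(c[1]-c[0]))
w=dict(np.load('w4.npz'))
x=np.array([.611,.0392,0]);T=Ro.from_euler('z',.1654).as_matrix().T
p=unproj(w,[(304,231),(334,242)],.085);print('cell -y end',((p-x)@T.T).round(4))
p=unproj(w,[(387,150)],.061);print('fence +y end',((p-x)@T.T).round(4))
p=unproj(w,[(287,95),(240,187)],.035);print('shelf near corners',((p-x)@T.T).round(4))
E
```

```text
[[ 0.5117 -0.1878  0.045 ]
 [ 0.6151 -0.3121  0.045 ]] [[ 0.5305 -0.211   0.055 ]
 [ 0.5765 -0.2655  0.055 ]]
len 0.16166575176189543 ang -50.23395204117264
origin from tail [ 0.5565 -0.2416  0.045 ] from lens [ 0.5601 -0.246   0.045 ] clipmid [ 0.5535 -0.2383  0.055 ] clipdist 0.07132129020440019
cell -y end [[-0.0169 -0.0546  0.085 ]
 [ 0.0179 -0.0505  0.085 ]]
fence +y end [[0.0212 0.0596 0.061 ]]
shelf near corners [[-0.0979  0.058   0.035 ]
 [-0.0975 -0.0586  0.035 ]]
```

Grasp at about (0.5555,-0.2405), yaw 130°. I'll descend.

arm_command --pt "0 0 -1.8 0 0 0 75" --pt "0 0 0 0.001 -0.003 0.045 75" --pt "0 0 0 0 0 0.045 75" --pt "0 0 0 0 0 0.045 75" --pt "0 0 0 0 0 0.045 75" --pt "0 0 0 0 0 0.045 75" --pt "0 0 0 0 0 0.03 75" --pt "0 0 0 0 0 0.015 75" --pt "0 0 0 0 0 0 75" --grip_force 60

```text
clock: 12.55
tcp_pos: [0.5555, -0.2385, 0.021]
ee_rot: [-1.328, -2.844, -0.0]
ft_force: [-0.2, 1.2, 1.0]
opening: 0.0641
```

```bash
python3 - <<'E'
from h import *
w=snap('wrist','w6');tst()
np.savez('w6.npz',image=w['image'],camera_matrix=w['camera_matrix'],R=w['R'],t=w['t'])
E
```

```text
tcp tester [-0.0997 -0.2654  0.0229] F tester [0.5 0.  0.3] world [ 0.5564 -0.239   0.0229] yaw -230.09 op 0.06394669162820081 12.6
```

View pics/w6.png

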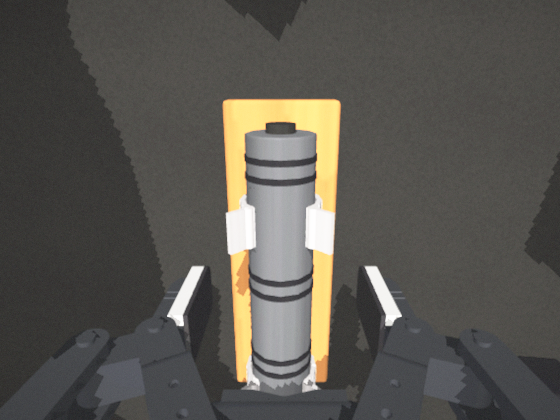

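The fingers straddle the barrel between the clips, about 1 mm to the right of centre. I'll trim that and close.

arm_command --pt "0 0 0 0 -0.001 0 40" --pt "0 0 0 0 0 0 20" --pt "0 0 0 0 0 0 0" --pt "0 0 0 0 0 0 0" --pt "0 0 0 0 0 0 0" --pt "0 0 0 0 0 0 0" --pt "0 0 0 0 0 0 0" --pt "0 0 0 0 0 0 0" --grip_force 70

```text
clock: 13.4
tcp_pos: [0.5563, -0.2403, 0.024]
ee_rot: [1.33, 2.844, 0.0]
ft_force: [-1.2, 1.4, 8.0]
opening: 0.022
```

```bash
python3 - <<'E'
from h import *
tst(); print(readout.state()['wrist_torque'])
E
```

```text
tcp tester [-0.1    -0.2667  0.024 ] F tester [-1.   1.6  8. ] world [ 0.5563 -0.2403  0.024 ] yaw 129.86 op 0.022029583420722892 13.4
[0.22699603 0.18715007 0.08711392]
```

Gripped. Now pull straight up.

arm_command --pt "0 0 0 0 0 -0.002 0" --pt "0 0 0 0 0 -0.002 0" --pt "0 0 0 0 0 -0.002 0" --pt "0 0 0 0 0 -0.002 0" --pt "0 0 0 0 0 -0.002 0" --pt "0 0 0 0 0 -0.003 0" --pt "0 0 0 0 0 -0.004 0" --pt "0 0 0 0 0 -0.005 0" --pt "0 0 0 0 0 -0.01 0" --pt "0 0 0 0 0 -0.02 0" --pt "0 0 0 0 0 -0.03 0" --pt "0 0 0 0 0 -0.03 0" --pt "0 0 0 0 0 -0.03 0" --pt "0 0 0 0 0 -0.03 0" --pt "0 0 0 0 0 0 0"

```text
clock: 14.9
tcp_pos: [0.5568, -0.2406, 0.2001]
ee_rot: [1.328, 2.839, -0.0]
ft_force: [0.3, -0.9, -1.4]
opening: 0.0222
```

```bash
python3 - <<'E'
from h import *
w=snap('wrist','w7');tst(); print(readout.state()['wrist_torque'])
np.savez('w7.npz',image=w['image'],camera_matrix=w['camera_matrix'],R=w['R'],t=w['t'])
s=snap('side','s7'); 
a=w['image'][:,:,::-1]; b=cv2.resize(s['image'][180:330,220:420,::-1],(560,420))
cv2.imwrite('pics/f.png',cv2.resize(np.hstack([a,b]),(800,300)))
E
```

```text
tcp tester [-0.1    -0.2667  0.1973] F tester [-0.8 -0.1 -1.2] world [ 0.5563 -0.2403  0.1973] yaw 129.85 op 0.022083849524705018 14.95
[-0.00993897 -0.03284918 -0.00014194]
```

View pics/f.png

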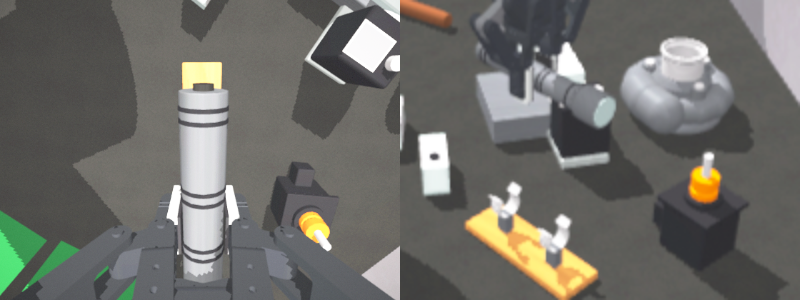

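```bash
python3 - <<'E'
from h import *
for n in('w6','w7'):
    g=cv2.cvtColor(np.load(n+'.npz')['image'],cv2.COLOR_RGB2HSV).astype(int)
    v=g[:,:,2];s=g[:,:,1]
    for r in (135,145,170,200,245,260,300,330):
        row=s[r]; print(n,r,end=' ')
        d=np.abs(np.diff(v[r]));idx=[i for i in range(225,340) if d[i]>25]; print(idx)
    for c in (255,262,300,308): print(n,'col',c,[(i,int(v[i+1,c]-v[i,c])) for i in range(100,300) if abs(v[i+1,c]-v[i,c])>25])
E
```

```text
w6 135 [244, 315, 316, 338, 339]
w6 145 [244, 245, 315, 337, 338]
w6 170 [225, 245, 314, 315, 336, 337]
w6 200 [226, 227, 245, 246, 314, 315, 334, 335, 336]
w6 245 [226, 227, 255, 304, 332, 333]
w6 260 [229, 230, 247, 248, 312, 331, 332, 333]
w6 300 [231, 232, 249, 250, 310, 311, 330, 331]
w6 330 [233, 234, 251, 310, 328, 329]
w6 col 255 [(130, -105), (157, -30), (158, -48), (164, 43), (165, 33), (176, -39), (177, -31), (182, 34), (183, 39), (246, -43), (247, -34), (274, -38), (275, -29), (280, 29), (281, 31), (288, -28), (289, -45), (294, 29), (295, 36)]
w6 col 262 [(129, -113), (159, -56), (165, 48), (166, 40), (177, -27), (178, -61), (184, 47), (185, 32), (277, -27), (278, -54), (283, 46), (284, 39), (292, -28), (293, -56), (298, 47), (299, 34)]
w6 col 300 [(129, -97), (158, -28), (159, -65), (165, 50), (166, 29), (177, -37), (178, -55), (183, 32), (184, 46), (277, -35), (278, -46), (283, 42), (284, 26), (291, -26), (292, -56), (297, 39), (298, 40)]
w6 col 308 [(130, -97), (157, -40), (158, -31), (163, 33), (164, 38), (175, -31), (176, -45), (182, 44), (205, 53), (206, 30), (247, 
[... 437 characters left out ...]
269, 29), (283, 28)]
w7 col 262 [(124, -64), (150, -27), (151, -63), (152, -28), (157, 55), (158, 52), (169, -39), (170, -72), (175, 32), (176, 56), (177, 26), (267, -57), (268, -42), (272, 26), (273, 56), (274, 28), (281, -38), (282, -62), (287, 54), (288, 49)]
w7 col 300 [(123, -80), (151, -32), (152, -82), (158, 78), (159, 52), (170, -37), (171, -98), (176, 34), (177, 65), (178, 31), (269, -30), (270, -66), (275, 60), (276, 38), (284, -37), (285, -88), (289, 31), (290, 59), (291, 34)]
w7 col 308 [(124, -60), (150, -31), (151, -68), (157, 60), (158, 49), (169, -61), (170, -36), (175, 60), (176, 52), (266, -44), (267, -52), (272, 52), (273, 36), (280, -33), (281, -45), (286, 40), (287, 44)]
```

```bash
python3 - <<'E'
from h import *
from scipy.optimize import least_squares
v6=np.array([129.5,159,178,278,292.7]);v7=np.array([124,151.2,169.6,267.8,282])
cx,cz=.0832,-.1425
def ray(v): y=(v-205.07)/354.635; return -.947*y-.322,-.322*y+.947
z6=-(.0546-.0229)          # surface height in tool z (w6)
dx,dz=ray(v6); x6=cx+dx*(z6-cz)/dz; print('bands x tool w6',x6.round(4))
def f(p):
    X=x6-x6[0]; s,h,th=p
    x=s+X*np.cos(th); z=h+X*np.sin(th)   # z at tail band
    xc,zc=x-cx,z-cz
    depth=-.322*xc+.947*zc; yy=(-.947*xc-.322*zc)/depth
    return 205.07+354.635*yy-v7
r=least_squares(f,[x6[0],z6,0],x_scale=[.01,.01,.01]); print(r.x,r.fun)
s,h,th=r.x
print('pitch deg',np.degrees(th),'axis z tool at TCP (x=0):',h-s*np.tan(th)+.0096,'slip',s-x6[0])
E
```

```text
bands x tool w6 [0.0701 0.0609 0.0547 0.0182 0.0122]
[ 0.07076105 -0.02165501  0.07477604] [-0.16646674  0.29674916 -0.06450637 -0.34801568  0.28223963]
pitch deg 4.284351382494928 axis z tool at TCP (x=0): -0.017356128076632907 slip 0.0006746017729458154
```

```bash
python3 - <<'E'
from h import *
s=snap('side'); st=readout.state(); R=Ro.from_rotvec(st['ee_rot']).as_matrix()
g=s['image']; cv2.imwrite('pics/g.png',cv2.resize(g[190:250,250:335,::-1],(765,540),interpolation=cv2.INTER_CUBIC))
print('tilt',R[:,2])
for z in(-.010,-.0125,-.015,-.0175,-.02,-.0225,-.025,-.028):
    print(z,proj(s,[st['tcp_pos']+R@np.array([x,-.001,z]) for x in(.0708,-.0852)]).round(1).tolist())
E
```

```text
tilt [-2.44024503e-04  1.47791985e-04 -9.99999959e-01]
-0.01 [[261.0, 210.4], [320.5, 242.5]]
-0.0125 [[261.0, 209.3], [320.6, 241.3]]
-0.015 [[261.0, 208.2], [320.7, 240.1]]
-0.0175 [[261.0, 207.1], [320.7, 238.9]]
-0.02 [[260.9, 205.9], [320.8, 237.7]]
-0.0225 [[260.9, 204.8], [320.9, 236.4]]
-0.025 [[260.9, 203.7], [321.0, 235.2]]
-0.028 [[260.8, 202.3], [321.0, 233.7]]
```

View pics/g.png

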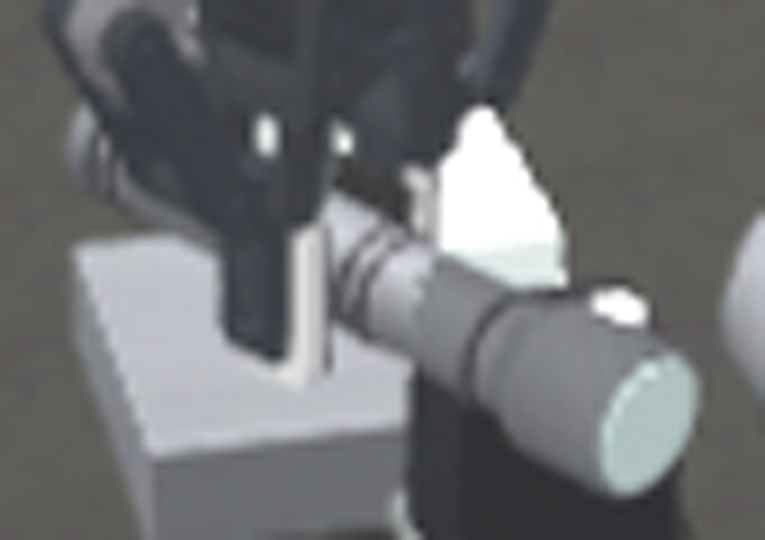

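The side view shows the lens at about (322,237), so the torch is close to level with its axis about 18 to 20 mm above the TCP. I'll check the rest positions against w1 and w4 before placing.

```bash
python3 - <<'E'
from h import *
T=Ro.from_euler('z',.1654).as_matrix();x=np.array([.611,.0392,0])
for n in('w4','w1'):
    w=dict(np.load(n+'.npz'))
    for y in(.124,.196): print(n,y,[proj(w,x+T@np.array([a,y,.057])).round(0).tolist() for a in(-.022,.022)])
w=dict(np.load('w4.npz')); v=cv2.cvtColor(w['image'],cv2.COLOR_RGB2GRAY)
sm=lambda p:v[p[1],p[0]]
c=w['image'][60:110:2,370:430:2].mean(2).astype(int)
for r in c: print(' '.join('%3d'%k for k in r))
E
```

```text
w4 0.124 [[386.0, 72.0], [422.0, 94.0]]
w4 0.196 [[428.0, 0.0], [466.0, 25.0]]
w1 0.124 [[272.0, 86.0], [311.0, 85.0]]
w1 0.196 [[269.0, 13.0], [311.0, 12.0]]
 65 123 214 234 234 236 235 236 236 235 235 233 235 235 235 235 235 225 166 162 189 234 235 236 234 234 162 163 162 161
 74 168 232 234 235 235 235 235 235 235 234 235 235 235 235 235 235 221 164 205 224 236 236 234 235 235 235 164 166 164
126 220 235 236 236 236 235 236 236 237 235 235 235 235 234 235 235 235 222 235 237 235 236 235 234 235 225 166 164 163
182 233 235 235 235 236 236 236 236 234 235 233 234 233 233 234 235 235 238 236 236 235 235 235 235 233 235 182 164 165
224 233 235 235 236 237 236 236 237 236 235 235 233 233 234 233 233 234 236 238 236 236 235 235 234 235 235 236 184 164
234 234 236 237 237 233 215 191 232 236 236 235 235 234 235 234 234 234 235 235 237 235 236 235 234 232 235 236 189 128
234 233 236 236 235 207 161 205 237 232 233 233 236 236 236 236 234 235 234 236 236 235 234 235 234 233 235 235 204  60
235 236 234 235 231 165 164 234 234 231 231 200 216 235 235 234 235 234 234 234 236 234 235 236 235 2
[... 1358 characters left out ...]
 160 164 165 165 168 165 166 164 168 165 164 230 234 234 236 207  93 100 149 120  69  71  70  68  68
164 164 165 165 167 166 164 165 164 166 166 166 167 168 166 167 215 234 234 233 134  73  67  71  71  71  70  69  70  70
164 162 163 166 165 164 167 165 165 166 166 167 166 165 165 167 236 237 237 182  71  67  68  73  67  68  69  69  70  70
162 162 165 168 168 167 166 163 164 165 165 163 161 164 166 203 237 236 231  80  71  69  67  70  70  66  71  73  68  71
163 163 162 165 169 168 165 165 164 164 162 162 161 167 184 177 236 236 142  69  68  65  69  66  67  68  71  69  69  66
164 162 164 166 164 167 166 165 162 164 164 163 166 194 195 196 231 204  65  73  67  68  68  68  72  70  67  68  71  71
```

arm_command --pt "0 0 7.6 0 0 0 0" --pt "0 0 7.6 0 0 0 0" --pt "0 0 7.6 0 0 0 0" --pt "0 0 7.6 0 0 0 0" --pt "0 0 0 0.02 0.005 0 0" --pt "0 0 0 0.035 0.008 0 0" --pt "0 0 0 0.035 0.008 0 0" --pt "0 0 0 0.035 0.008 0 0" --pt "0 0 0 0.035 0.008 0 0" --pt "0 0 0 0.035 0.008 0 0" --pt "0 0 0 0.035 0.008 0 0" --pt "0 0 0 0.035 0.008 0 0" --pt "0 0 0 0.035 0.008 0 0" --pt "0 0 0 0.035 0.008 0 0" --pt "0 0 0 0.035 0.008 0 0" --pt "0 0 0 0.035 0.008 0 0" --pt "0 0 0 0.0216 0.007 0 0" --pt "0 0 0 0 0 0 0" --pt "0 0 0 0 0 0 0"

```text
clock: 16.95
tcp_pos: [0.5837, 0.1973, 0.193]
ee_rot: [-2.029, -2.397, 0.003]
ft_force: [-0.7, 0.3, -1.2]
opening: 0.0222
```

```bash
python3 - <<'E'
from h import *
tst()
w=snap('wrist','w8'); g=cv2.cvtColor(w['image'],cv2.COLOR_RGB2GRAY).astype(int)
print([ (i,int(g[i+1,262]-g[i,262])) for i in range(100,300) if abs(g[i+1,262]-g[i,262])>25])
E
```

```text
tcp tester [-0.0009  0.1605  0.193 ] F tester [-0.6  0.4 -1.2] world [0.5837 0.1973 0.193 ] yaw -260.49 op 0.022165721086598665 16.95
[(123, -35), (124, -64), (150, -26), (151, -64), (152, -28), (157, 53), (158, 54), (169, -47), (170, -53), (175, 50), (176, 51), (267, -55), (268, -46), (272, 26), (273, 59), (274, 29), (281, -38), (282, -71), (287, 56), (288, 47)]
```

arm_command --pt "0 0 0 0 0.001 0.035 0" --pt "0 0 0 0 0 0.035 0" --pt "0 0 0 0 0 0.035 0" --pt "0 0 0 0 0 0.02 0" --pt "0 0 0 0 0 0.01 0" --pt "0 0 0 0 0 0.008 0" --pt "0 0 0 0 0 0 0" --pt "0 0 0 0 0 0 0"

```text
clock: 17.8
tcp_pos: [0.5857, 0.1973, 0.0524]
ee_rot: [2.031, 2.396, 0.002]
ft_force: [0.1, -0.4, -0.8]
opening: 0.0219
```

```bash
python3 -c "
from h import *
tst()"
```

```text
tcp tester [0.001  0.1602 0.0524] F tester [ 0.1 -0.5 -0.8] world [0.5857 0.1973 0.0524] yaw 99.44 op 0.021929177167002597 17.8
```

arm_command --pt "0 0 0 0 0 0.003 0" --pt "0 0 0 0 0 0.002 0" --pt "0 0 0 0 0 0.002 0" --pt "0 0 0 0 0 0 0"

```text
clock: 18.2
tcp_pos: [0.585, 0.1974, 0.0441]
ee_rot: [-2.031, -2.397, 0.0]
ft_force: [-0.7, 0.2, -1.3]
opening: 0.0222
```

```bash
python3 -c "
from h import *
tst();print(readout.state()['wrist_torque'])"
```

```text
tcp tester [0.0004 0.1603 0.0441] F tester [-0.6  0.3 -1.3] world [0.585  0.1974 0.0441] yaw -260.55 op 0.022215571455838846 18.2
[ 0.05422542 -0.01914143  0.00032047]
```

arm_command --pt "0 0 0 0 0 0.001 0" --pt "0 0 0 0 0 0.001 0" --pt "0 0 0 0 0 0 0"

```text
clock: 18.5
tcp_pos: [0.5851, 0.1974, 0.0421]
ee_rot: [-2.031, -2.397, 0.0]
ft_force: [0.4, -0.2, -1.6]
opening: 0.0221
```

```bash
python3 -c "
from h import *
tst();print(readout.state()['wrist_torque'])"
```

```text
tcp tester [0.0005 0.1603 0.0421] F tester [ 0.4 -0.3 -1.6] world [0.5851 0.1974 0.0421] yaw -260.55 op 0.022083308009456726 18.5
[ 0.03178291 -0.03427267 -0.02846985]
```

arm_command --pt "0 0 0 0 0 0.001 0" --pt "0 0 0 0 0 0.001 0" --pt "0 0 0 0 0 0 0"

```text
clock: 18.8
tcp_pos: [0.5851, 0.1973, 0.0401]
ee_rot: [-2.031, -2.397, 0.0]
ft_force: [0.2, -0.0, -1.9]
opening: 0.0218
```

```bash
python3 -c "
from h import *
tst();print(readout.state()['wrist_torque'])"
```

```text
tcp tester [0.0004 0.1602 0.0401] F tester [ 0.2 -0.  -1.9] world [0.5851 0.1973 0.0401] yaw -260.55 op 0.021795452807274976 18.8
[ 0.05771371 -0.02235055 -0.04397832]
```

arm_command --pt "0 0 0 0 0 0.001 0" --pt "0 0 0 0 0 0.001 0" --pt "0 0 0 0 0 0 0"

```text
clock: 19.1
tcp_pos: [0.5853, 0.1974, 0.0394]
ee_rot: [2.031, 2.397, 0.0]
ft_force: [-7.1, -2.5, 11.4]
opening: 0.0225
```

```bash
python3 -c "
from h import *
tst();print(readout.state()['wrist_torque'])"
```

```text
tcp tester [0.0007 0.1603 0.0394] F tester [-7.5 -1.3 11.4] world [0.5853 0.1974 0.0394] yaw 99.45 op 0.022533694042866967 19.1
[-0.35614392  1.05882475 -0.02138656]
```

Both rests are bearing, with a slight sideways load. I'll ease 1 mm towards -x and re-check.

arm_command --pt "0 0 0 0 -0.001 0 0" --pt "0 0 0 0 0 0.0005 0" --pt "0 0 0 0 0 0 0"

```text
clock: 19.4
tcp_pos: [0.5846, 0.1974, 0.0389]
ee_rot: [2.03, 2.396, 0.002]
ft_force: [-3.0, -0.8, 9.8]
opening: 0.0219
```

```bash
python3 -c "
from h import *
tst();print(readout.state()['wrist_torque'])"
```

```text
tcp tester [0.     0.1603 0.0389] F tester [-3.1 -0.3  9.8] world [0.5846 0.1974 0.0389] yaw 99.46 op 0.021893273505565285 19.4
[-0.15359028  0.43624247  0.04667523]
```

Seated. I'll release gradually, then rise.

arm_command --pt "0 0 0 0 0 0 27" --pt "0 0 0 0 0 0 30" --pt "0 0 0 0 0 0 40" --pt "0 0 0 0 0 0 60" --pt "0 0 0 0 0 0 60" --pt "0 0 0 0 0 0 60" --pt "0 0 0 0 0 -0.01 60" --pt "0 0 0 0 0 -0.02 60" --pt "0 0 0 0 0 -0.04 60" --pt "0 0 0 0 0 -0.05 60" --pt "0 0 0 0 0 -0.05 60" --pt "0 0 0 0 0 -0.05 60" --pt "0 0 0 0.04 0 -0.04 60" --pt "0 0 0 0.04 0 0 60" --pt "0 0 0 0.02 0 0 60" --pt "0 0 0 0 0 0 60"

```text
clock: 21.0
tcp_pos: [0.5678, 0.2934, 0.2939]
ee_rot: [-2.028, -2.399, -0.001]
ft_force: [-0.3, 0.0, -0.0]
opening: 0.0513
```

```bash
python3 - <<'E'
from h import *
tst()
w=snap('wrist','w9');s=snap('side','s9')
np.savez('w9.npz',image=w['image'],camera_matrix=w['camera_matrix'],R=w['R'],t=w['t'])
b=cv2.resize(s['image'][175:270,240:340,::-1],(315,300),interpolation=cv2.INTER_CUBIC)
a=cv2.resize(w['image'][:,:,::-1],(800,600)); a[:300,485:]=b
cv2.imwrite('pics/final.png',a)
E
```

```text
tcp tester [-0.0008  0.2578  0.2939] F tester [-0.3  0.1 -0. ] world [0.5678 0.2934 0.2939] yaw -260.41 op 0.05126077525527304 21.0
```

View pics/final.png

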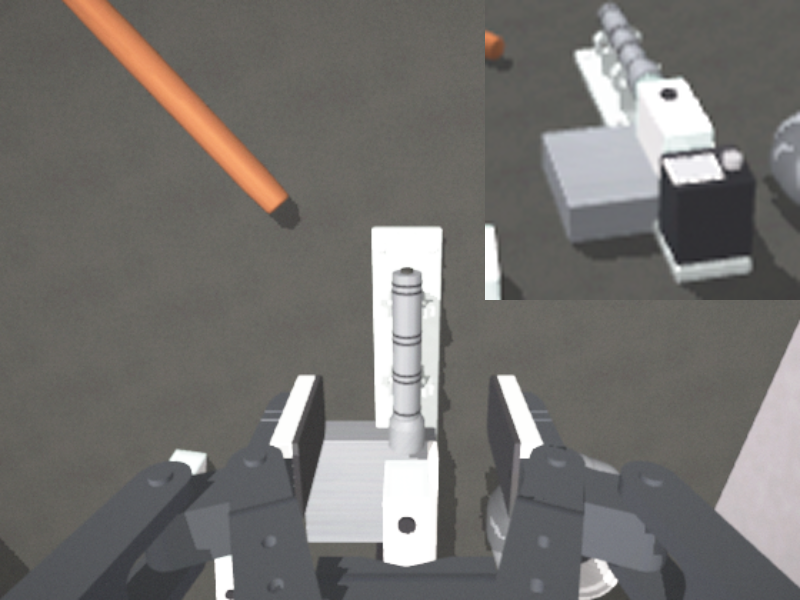

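The torch lies in both rests with its head at view (407,435) towards the cell. The cell sits square against the fence. One numeric check before handing in.

```bash
python3 - <<'E'
from h import *
w=dict(np.load('w9.npz'));T=Ro.from_euler('z',.1654).as_matrix();x=np.array([.611,.0392,0])
f=lambda u,z:((unproj(w,np.array(u)*.7,z)-x)@T).round(4).tolist()
print('tail',f([(407,270)],.066),'shoulder',f([(407,414)],.073),'barrel rests',f([(406,303),(406,380)],.055),'cell +y end',f([(385,461),(436,460)],.085),'bed end',f([(372,228),(442,228)],.012))
a=snap('scene')
for l in('actuator','turbo','hammer'): print(l,[(round(d['score'],2),(np.array(d['extent'])*[560,420,560,420]).round().tolist()) for d in recognise('scene',l)][:2])
E
```

```text
tail [[-0.0001, 0.2329, 0.066]] shoulder [[0.0001, 0.1114, 0.073]] barrel rests [[-0.0008, 0.2022, 0.055], [-0.0007, 0.1331, 0.055]] cell +y end [[-0.018, 0.0744, 0.085], [0.0241, 0.0754, 0.085]] bed end [[-0.0296, 0.2542, 0.012], [0.0297, 0.2543, 0.012]]
actuator [(0.6, [121.0, 188.0, 169.0, 223.0])]
turbo [(0.67, [174.0, 250.0, 236.0, 318.0])]
hammer [(0.74, [383.0, 244.0, 515.0, 279.0])]
```

```bash
python3 - <<'E'
from h import *
w=dict(np.load('w9.npz'));T=Ro.from_euler('z',.1654).as_matrix();x=np.array([.611,.0392,0])
print('row460 at z=.035',((unproj(w,np.array([(385,461),(436,460)])*.7,.035)-x)@T).round(4))
for y in(0,-.0075):
  print(y,'expected',(proj(w,np.array([x+T@np.array(p) for p in [(-.02,y+.045,.085),(.02,y+.045,.085),(-.02,y+.045,.035),(-.02,y-.045,.085),(.02,y-.045,.085),(.02,.06,.061),(.028,.06,.061)]]))/.7).round(0).tolist())
g=cv2.cvtColor(w['image'],cv2.COLOR_RGB2GRAY).astype(int)
for c in(275,295,300): print(c,[(round(i/.7),int(g[i+1,c]-g[i,c])) for i in range(290,405) if abs(g[i+1,c]-g[i,c])>7])
w=dict(np.load('w4.npz'))
for y in(0,-.0075): print('w4',y,proj(w,np.array([x+T@np.array(p) for p in [(-.02,y-.045,.085),(.02,y-.045,.085),(-.02,y+.045,.085)]])).round(0).tolist())
E
```

```text
row460 at z=.035 [[-0.0203  0.0365  0.035 ]
 [ 0.0277  0.0377  0.035 ]]
0 expected [[383.0, 490.0], [430.0, 490.0], [385.0, 453.0], [384.0, 572.0], [429.0, 572.0], [429.0, 457.0], [439.0, 457.0]]
-0.0075 expected [[383.0, 497.0], [430.0, 498.0], [385.0, 460.0], [384.0, 579.0], [429.0, 579.0], [429.0, 457.0], [439.0, 457.0]]
275 [(416, 10), (417, 9), (427, -12), (459, 29), (460, 8), (563, -158)]
295 [(414, -48), (416, -14), (417, 11), (419, 8), (457, 35), (459, 64), (460, 8), (561, -57), (563, -110), (571, -8)]
300 [(424, -17), (426, -68), (427, -38), (439, 43), (440, 51), (441, 14), (449, 25), (450, 12), (560, -93), (561, -69)]
w4 0 [[306.0, 222.0], [338.0, 239.0], [351.0, 148.0]]
w4 -0.0075 [[302.0, 228.0], [335.0, 244.0], [347.0, 154.0]]
```

```bash
python3 -c "
from h import *
print(manip.hand_in())"
```

```text
the job is handed in; nothing more can be done
None
```

The cell is flush against the fence and the torch lies in both V-rests with its lens towards the cell. I handed the job in at about 21 s of the 72 s allowed; it reports no verdict.

- **Cell:** I pushed it along the shelf with two fingers until it met the fence at about 20 N, without lifting it. The last pictures put its near side at x ≈ -20 mm and its middle about 7.5 mm towards the sensor from home. It therefore lies wholly alongside the fence, with about 7 mm to spare at the nearer end.
- **Torch:** I pulled it straight up out of the clips and lowered it until both rests carried it, at about 10 N, then released it. The last wrist picture shows the start of its head at y ≈ 111 mm and its tail at y ≈ 233 mm, so the head is just past the nearer rest. The robot was clear, with about zero force at the wrist.
- **Bystanders:** The actuator, turbo housing and hammer show in the scene camera where they were at the start, within a few pixels.
- **Checks that disagreed:**
  - After the pull, the wrist picture suggested the torch was tilted about 4° in the grip, while the side view showed it level. It settled into both rests all the same.
  - My first reading of the cell's end in the last picture was wrong, because I took the bottom edge for the top one. The corrected value matches the earlier view.
  - The rests read 6 to 9 mm off nominal in the last picture. Those pixels were only roughly picked, so I relied on the contact forces.

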